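# Prop the pastry case lid on its stay

## Task

The pastry case on the counter has its lid thrown right back. Flip up the stay rod that lies across the tray until it stands against its stop, then bring the lid forward so that it comes to rest on the rod's tip and stays propped half open. Do not let the lid fall shut.

Things in the scene. Friction and masses are not known exactly. Their poses are not given: they have to be found in the camera images.
- case: Aluminium tray 260 (x) x 280 (y) x 60 mm high, 6 mm walls, fixed to the counter, turned up to 15 degrees; two doughnuts by its far wall. Origin: centre of underside; x to the far side, y left, z up. In this frame the stay's pivot is at (-30, 100, 50) mm and the lid's hinge line runs along y at x = 125, z = 60. Below the stay's end the tray is empty to its 6 mm floor.
- stay (a joint): Angle of the stay, a rod 140 mm from pivot to tip, turning freely about the case's x axis (rad). 0: lying level across the tray, pointing to the case's -y, 50 mm above the counter; 1.57: upright; 1.745: its stop, leaning 10 degrees past upright to +y. There its own weight and the lid's keep it; let go before upright it falls back to 0.
- stay_grip (a point): Middle of the black rubber cap on the stay's free end: 14 mm thick, 45 mm long; 115 mm from the pivot, 25 mm short of the tip. The rest of the rod is steel, 8 mm thick; 90 g in all. Site x = the case's x, about which the rod turns: gripped across x it can turn between the fingers. Site y runs along the rod to the pivot.
- lid (a joint): Opening of the lid (rad). 0 shut; 1.57 upright; 1.69 thrown back, held so by its weight (start); about 0.70 resting on the raised stay. White frame, clear pane: 280 mm wide, 8 mm thick, 250 mm from hinge to edge, plus a middle tab 60 x 18 mm, at the start its top, at case (157, 0, 326) mm. 350 g. Damped: brought below 1.5 it sinks on by itself in some 3 s. Thickness lies on its far side when open.

How it is judged (in metres and radians):
At the end, for the whole second after the job is handed in: The stay stands against its stop (past 1.6 rad) and the lid rests on its tip, half open (0.58 to 0.85 rad) and still (value of joint stay above 1.6 rad and value of joint lid between 0.58 and 0.85 rad and velocity of joint lid between -0.05 and 0.05 rad/s); the robot touches nothing.
It fails at once if the lid falls shut (below 0.4 rad) (value of joint lid below 0.4 rad).
It also fails if it takes over 51 s, if anything falls off the work surface, if the arm or the gripper's body presses on something with over 40 N, if the wrist force passes 120 N, or if a joint passes its speed limit or range.

## Robot

A 7-joint arm with a two-finger parallel gripper is mounted at the origin on a cart in front of the work surface, level with it; the furniture and walls round the work are solid. World frame = base frame: x ahead of the robot, y to its left, z up, the work surface at z = 0. Lengths are in mm, angles in rad, forces in N, time in s.
With the tool pointing down it reaches from about 400 to 900 mm from the base axis. Payload 5.6 kg.
Tool frame: the origin (TCP) lies midway between the tips of the shut fingers; the grasp point (between the pads) lies 19 mm behind it; z points along the fingers, y is the line along which they close (so a half turn about z gives the same grasp; the last joint's range is limited). The gripper opens to 92 mm and grips with 3 to 60 N. Pads are 20 mm wide; open, the fingers measure 128 mm over their backs; the gripper's body (75 mm by 189 mm) begins 69 mm behind the grasp point.
Start: joints at [1.292, 0.468, -0.012, 1.603, 0.006, 1.071, -0.056], TCP at [151.811, -632.03, 214.592] pointing down, gripper open.
Joint ranges: [-2.53, 2.53], [-0.31, 2.02], [-1.57, 1.55], [0.28, 2.44], [-1.29, 4.43], [0.15, 1.84], [-2.92, 2.92]. Speed limits (rad/s): [2.57, 2.57, 3.14, 3.14, 3.14, 3.14, 3.14].

## Interface

Orientations are given as a rotation vector (axis times angle).
In Python, from cell import robot, grip, kin, viewer gives the robot as it stands. Calls block until the motion is done:
- robot.movep(position, orientation): joint-space move of the TCP to a pose.
- robot.servo_line(position, feed=150, rotation=None): straight line of the TCP; rotation=None keeps the orientation; feed is the mean speed in mm/s.
- robot.goto_joints(angles): joint-space move.
- grip(opening, newtons=None): opening from 0.0 (shut) to 1.0 (fully open); newtons is the grip in N (None keeps the last); returns when the fingers have stopped.
- robot.hold(seconds).
- kin.ik(position, orientation): joint angles nearest the present ones, or None.
- robot.observe(): the state.
- viewer.read_camera(name): name is "side" or "top"; returns the picture (420x560x3 uint8, red, green, blue); there is no depth.
- viewer.camera_info(name): a dict with "camera_matrix" (3x3 intrinsics, pixels), "R" (3x3) and "t" (3): a world point X has camera coordinates R X + t. Camera axes: x right, y down, z forward; pixel columns grow to the right and rows downward; lengths in mm; the calibration is good to about 2 mm. A picture is of the moment at which its call begins. camera_info takes no time and is no camera call.
A pose or a line that the arm cannot do raises robot.IKError and nothing moves.
- robot.job_done(): hands the job in; it is judged then, once.
Trained networks look in the newest picture that a camera, given by its name, has taken for a name from the list of things; names that differ only in an ending like _2 or _b are one class to them, and where a whole thing is asked for, a point or a joint stands for the part that bears it (a point fixed in the world has none). Each returns a list of dicts, best first, with "confidence" (0 to 1); they miss things now and then, are a little off and sometimes report something else, mostly with a low value. They report only what shows in the picture. A call takes as long as a camera call.
- viewer.silhouettes(name, camera): "mask" (420x560 bool, what is visible of it).
- viewer.pinpoint(name, camera): "at" ([x, y, z] in mm, in the coordinates of the camera as it stood for that picture, good to about 4 mm: a listed point, or the origin of a listed thing).
The state is a dict: "t": time; "joints": joint angles; "joint_velocities": joint speeds; "joint_torque": joint torques, N m; "tcp_pos": TCP position; "tcp_rot": TCP orientation; "contact_force": force on the tool from outside, world axes, zero at the start; "wrist_torque": the same for the moment, N m; "grip_width": opening from 0.0 (shut) to 1.0 (fully open); "grip_force": force on a finger pad.
Only numpy, scipy, OpenCV 4.12 (cv2) and the standard library are available. Lean on these libraries where they do the work, as an engineer would, in place of code of your own. Each camera call takes 0.05 s, during which the arm holds its last target. There are 200 camera calls.

## Working session

There is one attempt and no reset: what is moved stays moved. The work goes in short steps, each a Python script; the robot and the scene stay as the last script left them, time stands still between calls to the robot, and variables do not carry over. Pictures are saved under pics/ and viewed, at most 10 in all, crops included, and the job is handed in when it is done.

```bash
mkdir -p pics; cat > h.py <<'E'
import numpy as np, cv2
from scipy.spatial.transform import Rotation as Rn
from cell import robot, grip, kin, viewer
def pin(n,c):
    i=viewer.camera_info(c); R=np.array(i["R"]);t=np.array(i["t"])
    return [(np.round(R.T@(np.array(d["at"])-t),1),round(d["confidence"],2)) for d in viewer.pinpoint(n,c)[:3]]
def save(c,f):
    im=viewer.read_camera(c); cv2.imwrite("pics/"+f,im[:,:,::-1]); return im
def proj(c,P):
    i=viewer.camera_info(c); q=np.array(i["camera_matrix"])@(np.array(i["R"])@np.array(P)+np.array(i["t"])); return np.round(q[:2]/q[2])
E
python3 - <<'E'
from h import *
a=save("side","s0.png"); b=save("top","t0.png")
cv2.imwrite("pics/both0.png",cv2.resize(np.vstack([a,b])[:,:,::-1],None,fx=.71,fy=.71))
for c in("side","top"):
    for n in("case","stay_grip"): print(c,n,pin(n,c))
    i=viewer.camera_info(c);print(-np.array(i["R"]).T@i["t"],np.array(i["R"])[2])
print(robot.observe()["t"],robot.observe()["tcp_rot"])
E
```

```text
side case [(array([471.2,   9. ,   1.7]), 0.75)]
side stay_grip [(array([435.7, -12. ,  50.4]), 0.65)]
[ 391.07537437 -368.67767411  809.71510274] [ 0.14977503  0.44440094 -0.88321868]
top case [(array([463.8,   6.6,   3.6]), 0.96)]
top stay_grip [(array([440.8,  -9.5,  45.7]), 0.53)]
[441.15135882   4.34054385 909.09847283] [ 0.08570521 -0.01896532 -0.99614002]
0.3 [-3.11922805e+00 -3.69400926e-01  2.41988227e-04]
```

View pics/both0.png

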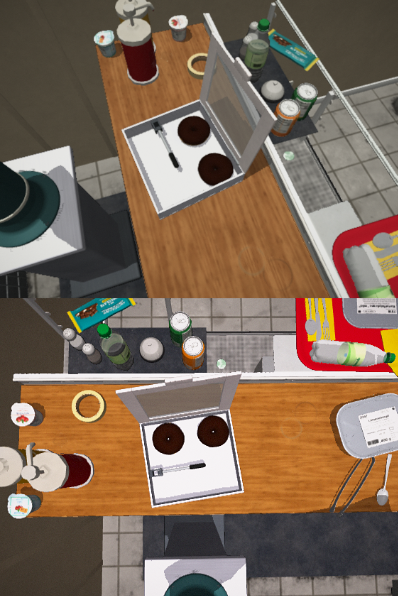

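The side view is on top and the top view below. The case sits in the middle of the counter with its lid thrown back, and the stay's black cap is near top-view pixel (275,236) at full size. Next I'll fit the yaw from the case silhouette.

```bash
cat > fit.py <<'E'
from h import *
from scipy.optimize import minimize
im={c:viewer.read_camera(c) for c in("top","side")}
M={}
for c in im:
    for n in("case","stay_grip"):
        d=viewer.silhouettes(n,c); M[c,n]=d[0]["mask"] if d else None
        if d: print(c,n,d[0]["confidence"],d[0]["mask"].sum())
L={c:(viewer.silhouettes("lid",c) or [{"mask":np.zeros((420,560),bool)}])[0]["mask"] for c in im}
box=np.array([[x,y,z] for x in(-130,130) for y in(-140,140) for z in(0,60)],float)
def W(p,X): c,s=np.cos(p[2]),np.sin(p[2]); X=np.atleast_2d(X); return np.c_[p[0]+c*X[:,0]-s*X[:,1],p[1]+s*X[:,0]+c*X[:,1],X[:,2]]
def cost(p):
    v=0
    for c in im:
        q=np.array([proj(c,w) for w in W(p,box)]).astype(np.int32)
        m=np.zeros((420,560),np.uint8); cv2.fillConvexPoly(m,cv2.convexHull(q),1)
        k=M[c,"case"]|L[c]|M[c,"stay_grip"] if M[c,"stay_grip"] is not None else M[c,"case"]|L[c]
        m=m.astype(bool)
        # doughnuts lie inside; compare filled hull of case mask, ignoring lid
        h=np.zeros((420,560),np.uint8); cv2.fillConvexPoly(h,cv2.convexHull(np.argwhere(M[c,"case"])[:,::-1].astype(np.int32)),1)
        v+=((m^h.astype(bool))&~L[c]).sum()
    return v
r=min((minimize(cost,[466,8,y],method="Nelder-Mead",options=dict(initial_simplex=np.array([[466,8,y],[474,8,y],[466,16,y],[466,8,y+.08]]))) for y in(-.1,0,.1,.2)),key=lambda r:r.fun)
p=r.x; print("pose",p,np.degrees(p[2]),r.fun); np.save("pose.npy",p)
print("grip",W(p,[-30,-15,50]))
a=im["top"][:,:,::-1].copy()
for w,col in [(W(p,box[1::2]),(0,0,255)),(W(p,[[-30,-15,50],[-30,100,50],[-30,-40,50]]),(0,255,0)),(W(p,[157,0,326]),(255,0,0))]:
    for x in w: cv2.circle(a,tuple(int(v) for v in proj("top",x)),2,col,-1)
cv2.imwrite("pics/t1.png",cv2.resize(a[80:320,150:400],None,fx=2.4,fy=2.4))
for X,z in (((-30,-15),31),((-30,-15),200),((-30,120),144),((-30,120),300),((205,0),450),((205,0),290),((90,0),290)):
    for k in(0,np.pi):
        w=W(p,[X[0],X[1],z])[0]; R=Rn.from_euler("z",p[2]-np.pi/2+k)*Rn.from_euler("x",np.pi)
        y=kin.ik(w,R.as_rotvec()); print(X,z,k,R.as_matrix()[:,1].round(2),None if y is None else np.round(y,2))
E
python3 fit.py
```

```text
top case 0.75 20494
side case 0.86 24581
side stay_grip 0.6 340Traceback (most recent call last):
  File "fit.py", line 23, in <module>
    r=min((minimize(cost,[466,8,y],method="Nelder-Mead",options=dict(initial_simplex=np.array([[466,8,y],[474,8,y],[466,16,y],[466,8,y+.08]]))) for y in(-.1,0,.1,.2)),key=lambda r:r.fun)
  File "fit.py", line 23, in <genexpr>
    r=min((minimize(cost,[466,8,y],method="Nelder-Mead",options=dict(initial_simplex=np.array([[466,8,y],[474,8,y],[466,16,y],[466,8,y+.08]]))) for y in(-.1,0,.1,.2)),key=lambda r:r.fun)
           ~~~~~~~~^^^^^^^^^^^^^^^^^^^^^^^^^^^^^^^^^^^^^^^^^^^^^^^^^^^^^^^^^^^^^^^^^^^^^^^^^^^^^^^^^^^^^^^^^^^^^^^^^^^^^^^^^^^^^^^^^^^^^^^^^^^^
    res = _minimize_neldermead(fun, x0, args, callback, bounds=bounds,
                               **options)
    fxr = func(xr)
    fx = function(np.copy(x), *(wrapper_args + args))
  File "fit.py", line 15, in cost
    q=np.array([proj(c,w) for w in W(p,box)]).astype(np.int32)
                ~~~~^^^^^
  File "h.py", line 10, in proj
    i=viewer.camera_info(c); q=np.array(i["camera_matrix"])@(np.array(i["R"])@np.array(P)+np.array(i["t"])); return np.round(q[:2]/q[2])
ValueError: time passes only in moves, steps and waits
```

```bash
python3 - <<'E'
s=open("h.py").read()
s=s.replace('def proj(c,P):\n    i=viewer.camera_info(c);','CI={c:viewer.camera_info(c) for c in("top","side")}\ndef proj(c,P):\n    i=CI[c];')
open("h.py","w").write(s)
s=open("fit.py").read()
a=s.index("def cost"); b=s.index("r=min(")
s=s[:a]+'''c_,s_=np.cos(1.69),np.sin(1.69)
slab=np.array([[125-r*c_+d*s_,y,60+r*s_+d*c_] for r in(0,250) for y in(-140,140) for d in(0,8)]+[[125-r*c_+d*s_,y,60+r*s_+d*c_] for r in(250,268) for y in(-30,30) for d in(0,8)])
slabs=[slab[:8],slab[8:]]
F={}
for c in im:
    f=np.zeros((420,560),np.uint8); k=(M[c,"case"]|L[c]).astype(np.uint8)
    cs,_=cv2.findContours(k,cv2.RETR_EXTERNAL,cv2.CHAIN_APPROX_NONE); cv2.drawContours(f,[max(cs,key=cv2.contourArea)],-1,1,-1); F[c]=f
    print(c,"lid in case",(M[c,"case"]&L[c]).sum(),L[c].sum())
def cost(p):
    v=0
    for c in im:
        m=np.zeros((420,560),np.uint8)
        for S in [box]+slabs:
            q=np.array([proj(c,w) for w in W(p,S)]).astype(np.int32); cv2.fillConvexPoly(m,cv2.convexHull(q),1)
        v+=int((m!=F[c]).sum())
    return v
'''+s[b:]
open("fit.py","w").write(s)
E
python3 fit.py
```

```text
top case 0.73 20842
top stay_grip 0.54 356
side case 0.68 24558
side stay_grip 0.67 420
top lid in case 8098 8108
side lid in case 10631 10676
pose [4.67651018e+02 9.16446606e+00 1.46366750e-01] 8.386197051868429 826.0
grip [[440.15946387 -10.05048745  50.        ]]
(-30, -15) 31 0 [-0.99 -0.15  0.  ] [-0.91  0.74  1.11  2.27 -1.01  0.79 -2.08]
(-30, -15) 31 3.141592653589793 [0.99 0.15 0.  ] [ 0.44  0.52 -0.59  2.19  0.53  0.57 -0.39]
(-30, -15) 200 0 [-0.99 -0.15  0.  ] [-1.22  0.33  1.4   2.16 -0.4   0.96 -2.58]
(-30, -15) 200 3.141592653589793 [0.99 0.15 0.  ] [ 0.71  0.23 -0.84  2.07  0.22  0.93 -0.11]
(-30, 120) 144 0 [-0.99 -0.15  0.  ] [ 0.68  0.6  -1.3   2.11  0.71  0.99  2.28]
(-30, 120) 144 3.141592653589793 [0.99 0.15 0.  ] [ 0.6   0.48 -1.15  2.11  0.56  0.9  -0.73]
(-30, 120) 300 0 [-0.99 -0.15  0.  ] [ 0.87  0.22 -1.35  1.93  0.23  1.17  2.73]
(-30, 120) 300 3.141592653589793 [0.99 0.15 0.  ] [ 0.89  0.24 -1.38  1.93  0.25  1.18 -0.44]
(205, 0) 450 0 [-0.99 -0.15  0.  ] [-0.83  0.65  1.35  1.25 -0.64  1.69 -2.62]
(205, 0) 450 3.141592653589793 [0.99 0.15 0.  ] [ 0.39  0.52 -0.84  1.15  0.38  1.62 -0.22]
(205, 0) 290 0 [-0.99 -0.15  0.  ] [-0.88  0.79  1.35  1.51 -0.77  1.45 -2.5 ]
(205, 0) 290 3.141592653589793 [0.99 0.15 0.  ] [ 0.39  0.57 -0.77  1.42  0.4   1.31 -0.25]
(90, 0) 290 0 [-0.99 -0.15  0.  ] [-1.08  0.52  1.37  1.8  -0.53  1.27 -2.56]
(90, 0) 290 3.141592653589793 [0.99 0.15 0.  ] [ 0.53  0.35 -0.79  1.71  0.27  1.19 -0.18]
```

View pics/t1.png

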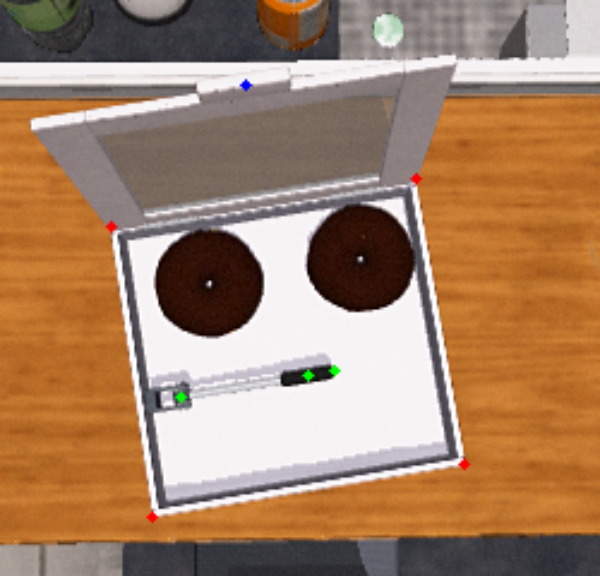

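The fit matches the picture: corners, cap and tab all land where they should. Gripping the cap and swinging the stay up comes next.

```bash
cat >> h.py <<'E'
p=np.load("pose.npy")
R0=Rn.from_euler("z",p[2]+np.pi/2)*Rn.from_euler("x",np.pi); RV=R0.as_rotvec()
def W(X): c,s=np.cos(p[2]),np.sin(p[2]); x,y,z=X; return np.array([p[0]+c*x-s*y,p[1]+s*x+c*y,z])
def arc(a): return W([-30,100-115*np.cos(a),50+115*np.sin(a)-19])
def st(m=""):
    o=robot.observe(); print(m,round(o["t"],2),np.round(o["tcp_pos"],1),"F",np.round(o["contact_force"],1),"g",round(o["grip_width"],3),round(o["grip_force"],1))
E
python3 - <<'E'
from h import *
robot.movep(W([-30,-15,160]),RV); st()
grip(0.5); robot.servo_line(arc(0),feed=120); st("down")
grip(0.0,15); st("grip")
if robot.observe()["grip_width"]>0.08:
    for a in np.linspace(0,1.70,13)[1:]:
        robot.servo_line(arc(a),feed=120)
    st("up")
save("side","s2.png")
E
```

```text
3.54 [440.4 -11.  160. ] F [-0.1  0.2 -0.1] g 0.999 0.0
down 5.58 [440.7 -10.   31.5] F [-0.8  0.3  0.6] g 0.501 0.0
grip 6.17 [440.  -10.2  31.1] F [-0.5  0.1  2.5] g 0.148 15.0
up 9.57 [420.5 119.8 145.3] F [-6.3 -0.3  5.4] g 0.143 15.0
```

View pics/s2.png

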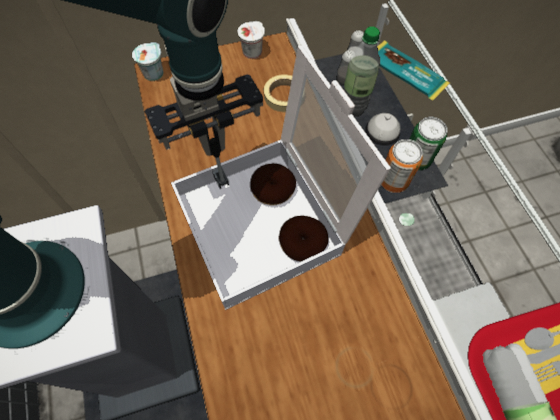

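The stay is upright in the fingers: its rod runs from the pivot near (222,180) up to the cap near (213,140). I'll release it, rise clear and look again.

```bash
python3 - <<'E'
from h import *
grip(0.45); robot.servo_line(W([-30,120,300]),feed=150); st()
robot.servo_line(W([-30,0,430]),feed=250); grip(0.0); st()
save("side","s3.png"); 
for c in("side","top"):
    if c=="top": viewer.read_camera(c)
    print(c,pin("stay_grip",c))
print("expect up",W([-30,120,163]))
E
```

```text
11.38 [419.9 123.3 299.2] F [ 0.5 -0.1 -0.2] g 0.45 0.0
 12.95 [438.    4.8 430. ] F [ 0.1  0.1 -0. ] g 0.006 0.0
side [(array([416.4, 121.9, 159.1]), 0.73)]
top []
expect up [420.47042913 123.5060246  163.        ]
```

View pics/s3.png

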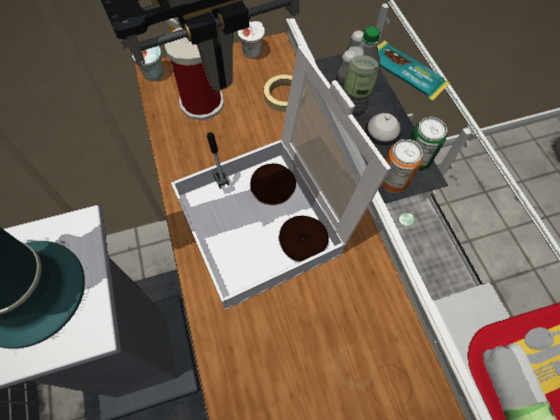

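The stay stands free against its stop: the cap is at (212,143), and pinpoint agrees with the expected position to within 5 mm. Next I push the lid forward from behind with closed fingers.

```bash
python3 - <<'E'
from h import *
robot.servo_line(W([210,0,440]),feed=250); st()
robot.servo_line(W([210,0,292]),feed=150); st("behind")
for x in (180,160,140,120,105,95,85):
    robot.servo_line(W([x,0,292]),feed=50); st(x)
robot.servo_line(W([110,0,420]),feed=200)
robot.hold(3); st()
save("side","s4.png")
E
```

```text
14.26 [674.9  39.9 440.1] F [ 0.   0.8 -0.5] g 0.005 0.0
behind 15.39 [675.9  40.  293.2] F [0.3 0.1 0.4] g 0.007 0.0
180 16.14 [645.9  35.2 292.2] F [ 0.2  0.2 -0.3] g 0.003 0.1
160 16.69 [625.7  32.3 292.1] F [ 0.4  0.1 -0. ] g 0.006 0.0
140 17.24 [606.   29.4 292.1] F [-0.  -0.6  0.1] g 0.003 0.0
120 17.79 [586.3  26.5 292.2] F [-0.3  0.1 -0.3] g 0.005 0.0
105 18.24 [571.4  24.3 292.2] F [0.3 0.3 0.6] g 0.009 0.0
95 18.59 [561.4  22.9 292.1] F [-1.  -0.4 -0.2] g 0.007 0.0
85 18.94 [551.5  21.4 292.1] F [-0.   0.1  0.7] g 0.002 0.0
 22.74 [576.5  25.2 420. ] F [0.1 0.4 0. ] g 0.004 0.0
```

View pics/s4.png

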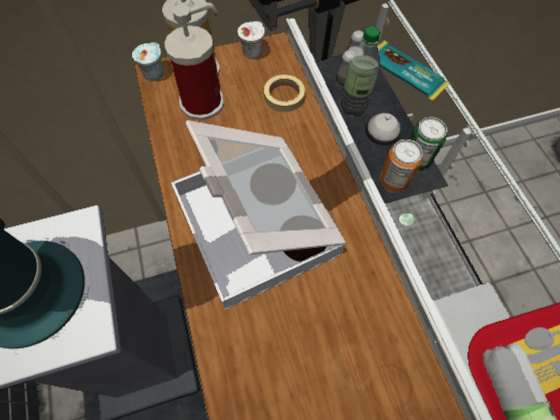

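The lid now stands half open: its left free corner is at (190,124) and its tab near (213,185). A second picture and the silhouette will confirm the angle and that it is still.

```bash
python3 - <<'E'
from h import *
robot.hold(1.0)
a=save("side","s5.png").astype(int); b=cv2.imread("pics/s4.png")[:,:,::-1].astype(int)
print("moved",np.abs(a-b)[100:300,160:360].max(2).__gt__(40).sum())
print("stay",viewer.pinpoint("stay_grip","side")[:1])
d=viewer.silhouettes("lid","side"); m=d[0]["mask"]; print(d[0]["confidence"])
for q in np.arange(.4,1.0,.05):
    c,s=np.cos(q),np.sin(q); h=np.zeros(m.shape,np.uint8)
    for r0,r1,y in((0,250,140),(250,268,30)):
        P=[proj("side",W([125-r*c+e*s,k,60+r*s+e*c])) for r in(r0,r1) for k in(-y,y) for e in(0,8)]
        cv2.fillConvexPoly(h,cv2.convexHull(np.array(P,np.int32)),1)
    print(round(q,2),(h.astype(bool)^m).sum())
E
```

```text
moved 0
stay []
0.62
0.4 5741
0.45 5093
0.5 4258
0.55 3329
0.6 2356
0.65 1216
0.7 543
0.75 1756
0.8 3032
0.85 4423
0.9 5758
0.95 6925
```

The lid is at about 0.70 rad and not moving, so it rests on the stay. The arm is clear, so I'm handing in.

```bash
python3 -c "
from h import *
print(robot.job_done())"
```

```text
the job is handed in; nothing more can be done
None
```

The job is handed in: the lid rests still at about 0.70 rad, where the raised stay should hold it, and the arm is clear; the stay was confirmed at its stop before the lid came down, but not re-seen afterwards, and the judge's result isn't shown to me.

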